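# Pack the cooled sample case under its cantilever tray

## Task

Pack the cooled transport case for the courier: swing its top tray up and over on its arms until it is fully open, stand every squat sample pot on the bench upright in the compartment underneath, then bring the tray back down fully shut. The temperature logger has to travel lying flat in the top tray, and the cooling slide must be set level with the little pointer tab beside its track; leave everything else on the bench as it is.

Things in the scene. Friction and masses are not known exactly. Their poses are not given: they have to be found in the camera images.
- tray_arm (a joint): swing of the parallel 140 mm arms carrying the top tray: 0 = shut on the case, 1.92 rad = fully open, swung to the case's +y. The tray stays level: at q it has moved 140 mm x (sin(q-60deg)+sin 60deg) along case +y and 140 mm x (cos(q-60deg)-cos 60deg) up (open: 229 along, 20 up; 70 up at the top). Damped; past the top (q over 1.05) it settles open by its weight, before it, shut
- tray_handle (a point): middle of the top edge of the tray's grip, an upright plate 14 mm thick (y), 110 mm long (x), in the middle of the tray, its top 52 mm above the tray's inner floor; axes as the case's. Shut, its top is 129.5 mm above the bench. The tray weighs about 0.4 kg
- tray_floor (a point): middle of the tray's inner floor (under the grip plate), axes as the case's. Tray: white, outside 300 x 180 x 32 mm, walls and floor 5 mm; the grip plate parts it in two open bays, each 78 mm wide in y, either of which will do for the logger
- case: white transport case, fixed to the bench: open box 300 (x) x 180 (y) x 72 mm high, walls and floor 6 mm, with a grey cooling unit 300 x 70 x 60 mm high along its -y side (y from -90 to -160 mm). Origin at the middle of the open box's underside, z up
- compartment (a point): middle of the case's inner floor, 6 mm above the bench, axes as the case's; the compartment under the tray is 288 (x) x 168 (y) x 66 mm deep
- cooling (a joint): position of the cooling slide along its track, 0 to 0.12 m, growing toward the case's +x; needs about 2 N and stays where it is left
- cooling_top (a point): middle of the top of the black slide grip, a block 20 mm along the track (case x), 28 mm across, 40 mm tall, on an aluminium track 14 mm high, 40 mm wide, 170 mm long on top of the cooling unit; grip top 114.5 mm above the bench
- pointer: small white pointer tab, 5 (x) x 12 (y) x 16 mm high, fixed on the cooling unit beside the track, on the side away from the tray; origin at the middle of its underside, axes as the case's. The slide grip's middle belongs level with it (same case x)
- logger: grey temperature logger, a flat box 56 (x) x 34 (y) x 20 mm high with a dark window; origin at the centre of its underside; about 60 g
- pot1: squat sample pot, white with a grey screw cap, 44 mm across, 52 mm tall, upright; origin at the centre of its underside; about 70 g (may be absent)
- pot2: squat sample pot, white with a grey screw cap, 44 mm across, 52 mm tall, upright; origin at the centre of its underside; about 70 g (may be absent)
- pot3: squat sample pot, white with a grey screw cap, 44 mm across, 52 mm tall, upright; origin at the centre of its underside; about 70 g (may be absent)
- pot4: squat sample pot, white with a grey screw cap, 44 mm across, 52 mm tall, upright; origin at the centre of its underside; about 70 g (may be absent)
- pot5: squat sample pot, white with a grey screw cap, 44 mm across, 52 mm tall, upright; origin at the centre of its underside; about 70 g (may be absent)
- bottle1: amber bottle 54 mm across, 130 mm tall; origin at the centre of its underside; not part of the job
- bottle2: tall white jar 50 mm across, 100 mm tall (not a sample pot); origin at the centre of its underside; not part of the job
- dishes: stack of clear dishes 64 mm across, 30 mm tall; origin at the centre of its underside; not part of the job
- cap1: small loose white cap 26 mm across, 11 mm tall, lying among the pots; origin at the centre of its underside; not part of the job
- cap2: a second such cap; not part of the job
- forceps: steel forceps lying flat, 120 x 16 x 8 mm, long way along its x; origin at its middle, underside; not part of the job
- pipette: white hand pipette lying flat, about 230 mm long along its x, 30 mm wide, 24 mm high; origin near its middle, underside; not part of the job
Not all that is in view belongs to the job. What is shaped like the pot1 but blue is not meant.

How it is judged:
By the outcome, as a careful person would: the job done as asked, in the order asked, and still so for the second after the job is handed in, with the robot touching nothing.
Of pot1, pot2, pot3, pot4, pot5 only 3 to 5 are there at a start; the rules pass over those that are not, and their reading is None.
At some moment in a run one of pot1, pot2, pot3, pot4, pot5, logger may be knocked a few centimetres aside while the robot is not near it.
It also fails if it takes over 210 s, if anything falls off the work surface, if the arm or the gripper's body presses on something with over 40 N, if the wrist force passes 120 N, or if a joint passes its speed limit or range.

## Robot

A 6-joint arm with a two-finger parallel gripper is mounted at the origin on the work surface. World frame = base frame: x ahead of the robot, y to its left, z up, the work surface at z = 0. Lengths are in m, angles in rad, forces in N, time in s.
With the tool pointing down it reaches from about 0.375 to 0.975 m from the base axis. Payload 3.8 kg.
Tool frame: the origin (TCP) lies midway between the tips of the shut fingers; the grasp point (between the pads) lies 19 mm behind it; x points along the fingers, y is the direction in which the jaws open and shut, and the axes are right-handed (so a half turn about x gives the same grasp; the last joint's range is limited). The gripper opens to 88 mm and grips with 3 to 60 N. Pads are 18 mm wide; open, the fingers measure 123 mm over their backs; the gripper's body (75 mm by 187 mm) begins 45 mm behind the grasp point.
Start: joints at [1.227, 0.264, 1.604, -0, 1.274, -0.037], TCP at [0.204, 0.643, 0.239] pointing down, gripper open.
Joint ranges: [-2.63, 2.63], [-0.94, 2.18], [0.31, 2.57], [-1.31, 4.45], [0, 2.66], [-2.55, 2.55]. Speed limits (rad/s): [2.57, 2.57, 3.14, 3.14, 3.14, 3.14].

## Interface

Orientations are given as a rotation vector (axis times angle).
In Python, from cell import manip, inverse_kinematics, cams, order gives the robot as it stands. Calls block until the motion is done:
- manip.move_pose(position, orientation): joint-space move of the TCP to a pose.
- manip.move_linear(position, rate=0.15, rot=None): straight line of the TCP; rot=None keeps the orientation; rate is the mean speed in m/s.
- manip.set_joints(angles): joint-space move.
- manip.set_gripper(opening, force=None): finger opening in m; force is the grip in N (None keeps the last); returns when the fingers have stopped.
- manip.dwell(seconds).
- inverse_kinematics(position, orientation): joint angles nearest the present ones, or None.
- manip.state(): the state.
- cams.capture(name): name is "scene" or "top" or "wrist"; returns a dict with "image" (384x512x3 uint8, blue, green, red), "z_map" (384x512 float32, m along the optical axis (not along the pixel's ray), 0 where there is no reading), "intrinsics" (3x3 intrinsics, pixels), "k1" (the pictures are not rectified: a ray, as slopes to the right and down, at radius r is drawn at 1 + k1 r^2 times it, then the intrinsics apply), "position" and "orientation" of the camera in the world; the wrist camera has in their place "T_tool_cam" (4x4, takes a point from camera to tool coordinates, whose origin is the TCP and whose axes are the tool frame's). Camera axes: x right, y down, z forward; pixel columns grow to the right and rows downward; lengths in m; the calibration is good to about 2 mm. A picture is of the moment at which its call begins: read the wrist's pose just before it.
A pose or a line that the arm cannot do raises manip.IKError and nothing moves.
- order.close_job(): hands the job in, once; it reports no verdict.
The state is a dict: "clock": time; "joint_pos": joint angles; "joint_velocities": joint speeds; "tau": joint torques, N m; "tool_pos": TCP position; "tcp_rot": TCP orientation; "contact_force": force on the tool from outside, world axes, zero at the start; "moment": the same for the moment, N m; "gripper_width": finger opening in m.
Only numpy, scipy, OpenCV 4.12 (cv2) and the standard library are available. Lean on these libraries where they do the work, as an engineer would, in place of code of your own. Each camera call takes 0.05 s, during which the arm holds its last target.

## Working session

There is one attempt and no reset: what is moved stays moved. The work goes in short steps, each a Python script; the robot and the scene stay as the last script left them, time stands still between calls to the robot, and variables do not carry over. Pictures are saved under pics/ and viewed, and the job is handed in when it is done.

```bash
ls; mkdir -p pics; python3 - <<'E'
from cell import manip,cams
import cv2
print(manip.state())
for n in("scene","top","wrist"):
    c=cams.capture(n); cv2.imwrite(f"pics/{n}0.png",c["image"]); print(n,c["intrinsics"],c["k1"],c.get("position"),c.get("orientation"),c.get("T_tool_cam"))
    z=c["z_map"]; print(z.min(),z.max(),(z==0).mean())
E
```

```text
pics
{'clock': 0.0, 'joint_pos': array([ 1.22709506e+00,  2.64738471e-01,  1.60532056e+00, -1.38375698e-05,
        1.27370006e+00, -3.68833734e-02]), 'joint_velocities': array([ 1.17283568e-04, -7.17006104e-04, -1.71604506e-04, -5.16761018e-04,
        5.78245730e-04,  7.51901305e-05]), 'tau': array([-1.37514780e-03, -5.02089036e+01, -3.56882143e+01,  7.27043767e-02,
        2.91591603e-02, -1.69556624e-04]), 'tool_pos': array([0.20363166, 0.64283122, 0.23742676]), 'tcp_rot': array([ 0.23913495,  1.5577467 , -0.24249144]), 'contact_force': array([-0.00093311, -0.00085662, -0.41454064]), 'moment': array([-0.02101677, -0.00955475, -0.02099895]), 'gripper_width': 0.08811709476954759}
scene [[440.0024884    0.         254.79996718]
 [  0.         440.0024884  182.36893099]
 [  0.           0.           1.        ]] 0.05430384944537705 [ 1.35340542 -0.65906671  0.73863433] [-1.96185169 -1.02742795  0.57453271] None
0.0 3.9996614 0.004765828450520833
top [[387.94129527   0.         255.53643426]
 [  0.         387.94129527 191.61857645]
 [  0.           0.           1.        ]] -0.09230893528852063 [ 0.50867052 -0.13309144  0.95223372] [-2.17773049  2.15977821 -0.04662279] None
0.0 1.8149756 0.004053751627604167
wrist [[274.45485355   0.         251.2870831 ]
 [  0.         274.45485355 189.04386311]
 [  0.           0.           1.        ]] -0.012578780595184512 None None [[ 7.32722595e-04 -2.95275846e-01  9.55411763e-01 -1.46594675e-01]
 [ 9.99999455e-01  9.27503529e-04 -4.80267067e-04  4.66560509e-04]
 [-7.44336518e-04  9.55411594e-01  2.95276365e-01 -7.62116147e-02]
 [ 0.00000000e+00  0.00000000e+00  0.00000000e+00  1.00000000e+00]]
0.0 1.1730726 0.003946940104166667
```

View pics/top0.png

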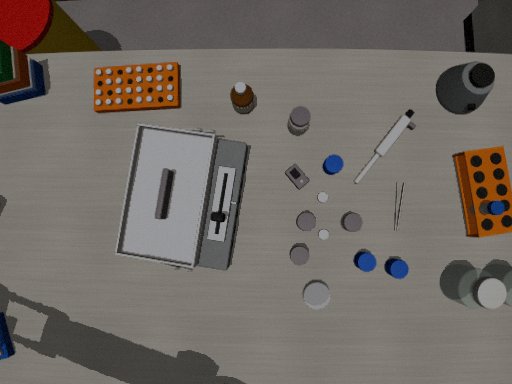

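View pics/scene0.png

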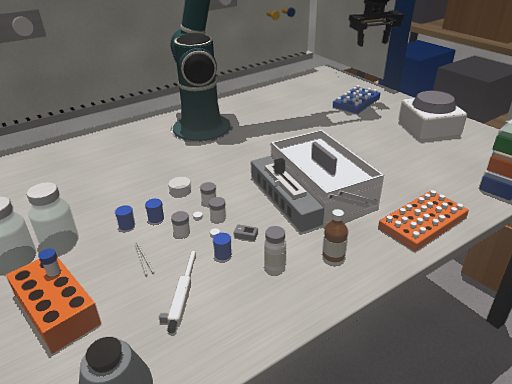

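View pics/wrist0.png

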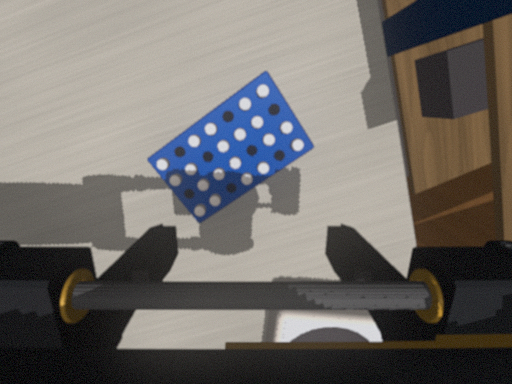

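The top view shows the tray at (165,195), with the cooling unit to its right and the slide grip at (218,216). There are three grey-capped squat pots at (306,221), (352,222) and (300,254). The tall jar at (300,120), the dishes at (316,295) and the blue-capped pots are not part of the job. I'll confirm this in an enlarged crop and measure.

```bash
cat > h.py <<'E'
import numpy as np, cv2
from scipy.spatial.transform import Rotation as R
from cell import manip,cams,inverse_kinematics,order
def cap(n):
    s=manip.state(); c=cams.capture(n)
    if n=="wrist":
        T=np.eye(4);T[:3,:3]=R.from_rotvec(s["tcp_rot"]).as_matrix();T[:3,3]=s["tool_pos"]
        c["T"]=T@c["T_tool_cam"]
    else:
        T=np.eye(4);T[:3,:3]=R.from_rotvec(c["orientation"]).as_matrix();T[:3,3]=c["position"];c["T"]=T
    return c
def rays(c,px):
    px=np.asarray(px,float).reshape(-1,1,2)
    u=cv2.undistortPoints(px,c["intrinsics"],np.array([c["k1"],0,0,0.]))[:,0]
    return np.c_[u,np.ones(len(u))]@c["T"][:3,:3].T
def onz(c,px,z):
    d=rays(c,px);o=c["T"][:3,3]
    return o+d*((z-o[2])/d[:,2])[:,None]
def cloud(c):
    h,w=c["z_map"].shape
    g=np.stack(np.meshgrid(np.arange(w),np.arange(h)),-1).reshape(-1,2)
    P=rays(c,g)*c["z_map"].reshape(-1,1)+c["T"][:3,3]
    P[c["z_map"].ravel()==0]=np.nan
    return P.reshape(h,w,3)
def proj(c,P):
    Ti=np.linalg.inv(c["T"]);P=np.atleast_2d(P)
    return cv2.projectPoints(P.astype(float),cv2.Rodrigues(Ti[:3,:3])[0],Ti[:3,3],c["intrinsics"],np.array([c["k1"],0,0,0.]))[0][:,0]
def crop(c,x0,y0,x1,y1,f,name):
    cv2.imwrite("pics/"+name,cv2.resize(c["image"][y0:y1,x0:x1],None,fx=f,fy=f,interpolation=cv2.INTER_CUBIC))
E
python3 - <<'E'
from h import *
c=cap("top");crop(c,100,110,300,275,4,"t1.png");crop(c,270,100,430,310,2.8,"t2.png")
P=cloud(c); np.set_printoptions(precision=4,suppress=True)
for n,p in dict(bench=(270,300),pot_a=(306,221),pot_b=(352,222),pot_c=(300,254),log=(297,176),dish=(316,295),jar=(300,115),handle=(165,195),trayfl=(190,180),cu=(233,165),grip=(218,216),blue=(333,164)).items(): print(n,P[p[1],p[0]])
E
```

```text
bench [ 0.3157 -0.1409  0.0011]
pot_a [ 0.508  -0.2222  0.0525]
pot_b [ 0.5064 -0.3287  0.052 ]
pot_c [ 0.4319 -0.2088  0.0502]
log [ 0.616  -0.2036  0.0206]
dish [ 0.3347 -0.2484  0.0313]
jar [ 0.7441 -0.2043  0.1014]
handle [0.5615 0.0905 0.1187]
trayfl [0.5987 0.044  0.0794]
cu [ 0.6362 -0.0522  0.0606]
grip [ 0.5171 -0.0259  0.1132]
blue [ 0.6413 -0.2854  0.0516]
```

View pics/t1.png

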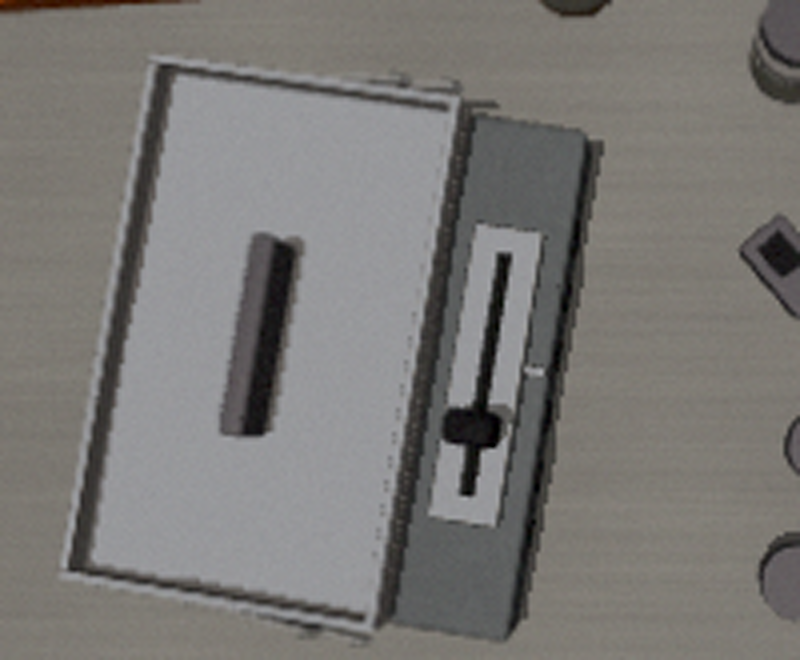

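View pics/t2.png

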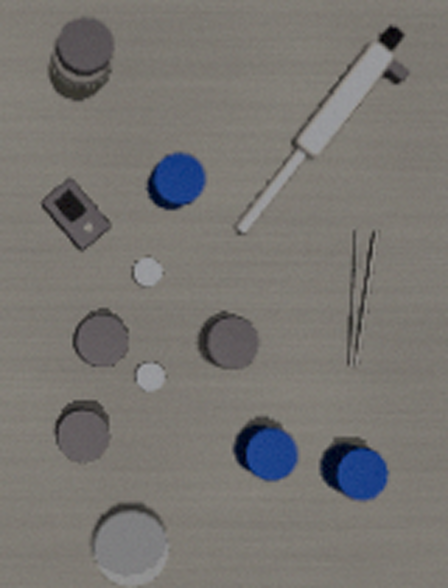

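```bash
python3 - <<'E'
from h import *
np.set_printoptions(precision=4,suppress=True)
c=cap("top")
q=np.array([(152,60),(462,95),(375,632),(66,575)])/4+[100,110]-.4
r=onz(c,q,.1045)[:,:2]; print("rim corners",r,"sides",np.linalg.norm(r-np.roll(r,-1,0),axis=1),"mid",r.mean(0))
e1=(r[0]+r[1]-r[2]-r[3]);e2=(r[0]+r[3]-r[1]-r[2]);print("yaw",np.degrees([np.arctan2(e1[1],e1[0]),np.arctan2(-e2[0],e2[1])]))
hp=np.array([(267,234),(222,434)])
# handle top face corners in crop
h=onz(c,np.array([(254,232),(276,236),(243,436),(220,432)])/4+[100,110]-.4,.1295)[:,:2];print("handle",h,h.mean(0))
print("pointer",onz(c,np.array([[533.5,371]])/4+[100,110]-.4,.076))
g=onz(c,np.array([[472,426]])/4+[100,110]-.4,.1145);print("grip",g)
hsv=cv2.cvtColor(c["image"],cv2.COLOR_BGR2HSV)
P=cloud(c)
for n,(x,y),lo,hi in [("a",(306,221),.046,.058),("b",(352,222),.046,.058),("c",(300,254),.046,.058),("log",(297,176),.012,.026)]:
    m=np.zeros(P.shape[:2],np.uint8);m[y-22:y+22,x-22:x+22]=1
    m&=((P[...,2]>lo)&(P[...,2]<hi)).astype(np.uint8)
    k,l,st,ce=cv2.connectedComponentsWithStats(m); i=l[y,x]
    p=P[l==i]; z=.052 if n!="log" else .02
    pts=onz(c,np.argwhere(l==i)[:,::-1],z)[:,:2].astype(np.float32)
    print(n,st[i],"cent",onz(c,ce[i:i+1],z)[0],"z",np.median(p[:,2]),"rect",cv2.minAreaRect(pts*1000))
E
```

```text
rim corners [[ 0.7219  0.1626]
 [ 0.7011 -0.0151]
 [ 0.404   0.0278]
 [ 0.4315  0.2023]] sides [0.1788 0.3002 0.1767 0.2931] mid [0.5646 0.0944]
yaw [-7.9998 -7.8247]
handle [[0.6202 0.0934]
 [0.6181 0.0812]
 [0.51   0.0965]
 [0.512  0.1091]] [0.5651 0.0951]
pointer [[ 0.5487 -0.0547  0.076 ]]
grip [[ 0.5169 -0.0252  0.1145]]
a [297 212  19  19 283] cent [ 0.5075 -0.222   0.052 ] z 0.051949270253544455 rect ((508.012939453125, -222.20870971679688), (41.522544860839844, 41.64219284057617), 0.42632025480270386)
b [344 213  18  19 274] cent [ 0.5063 -0.3298  0.052 ] z 0.05180224571243386 rect ((506.43621826171875, -329.84649658203125), (39.500308990478516, 41.650535583496094), 89.77629852294922)
c [290 246  19  19 289] cent [ 0.4294 -0.2068  0.052 ] z 0.05193979034159879 rect ((429.7451171875, -206.33201599121094), (41.239192962646484, 41.43452835083008), 0.48088812828063965)
log [285 164  25  25 329] cent [ 0.6161 -0.2028  0.02  ] z 0.02004142151658872 rect ((616.240966796875, -202.7768096923828), (55.64414978027344, 34.42756271362305), 40.31419372558594)
```

Measurements agree with the given sizes: rim about 300 x 178 mm, pots 41–42 mm across with tops at 52 mm, logger 55.6 x 34.4 mm with its top at 20 mm. Case origin is about (0.565, 0.095) with yaw -7.9°. Next I'll grip the tray handle.

```bash
cat >> h.py <<'E'
np.set_printoptions(precision=4,suppress=True)
YAW=np.radians(-7.9);CO=np.array([.565,.095])
ex=np.array([np.cos(YAW),np.sin(YAW)]);ey=np.array([-np.sin(YAW),np.cos(YAW)])
def case(x,y): return CO+x*ex+y*ey
def rotv(a,j6=None):
    """tool down, jaws along world angle a; picks half turn w/ smaller |j6|"""
    return [R.from_matrix(np.c_[[0,0,-1],[np.cos(b),np.sin(b),0],np.cross([0,0,-1],[np.cos(b),np.sin(b),0])]).as_rotvec() for b in (a,a+np.pi)]
def pick(p,a):
    best=None
    for r in rotv(a):
        j=inverse_kinematics(p,r)
        if j is not None and (best is None or abs(j[5])<best[0]): best=(abs(j[5]),r)
    return best[1]
def go(xy,z,a):
    p=np.array([xy[0],xy[1],z]); r=pick(p,a); manip.move_pose(p,r); return r
def lin(xy,z,rate=.15): manip.move_linear(np.array([xy[0],xy[1],z]),rate=rate)
def st(m=""):
    s=manip.state(); print(m,"t%.1f"%s["clock"],"p",s["tool_pos"],"F",s["contact_force"],"w %.4f"%s["gripper_width"])
E
python3 - <<'E'
from h import *
aj=YAW+np.pi/2
go(case(0,0),.25,aj);st("above")
c=cap("wrist");cv2.imwrite("pics/w1.png",c["image"])
lin(case(0,0),.15);lin(case(0,0),.0985,.08);st("down")
manip.set_gripper(.0,8);st("grip")
E
```

```text
above t2.6 p [0.5649 0.0958 0.25  ] F [ 0.1206  0.1019 -1.14  ] w 0.0881
down t4.2 p [0.5652 0.095  0.0985] F [ 0.9227 -0.2428 -0.0195] w 0.0881
grip t5.4 p [0.565  0.095  0.0985] F [ 0.004  -0.8206  0.6911] w 0.0139
```

View pics/w1.png

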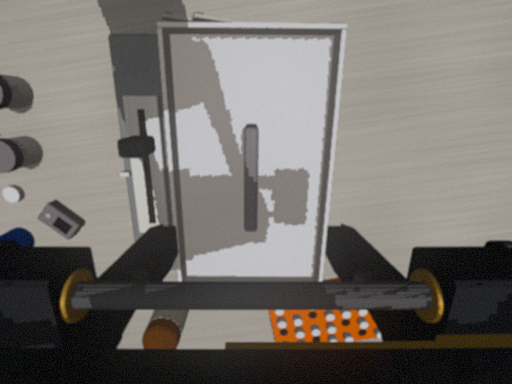

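The plate is gripped (width 13.9 mm, small forces). The wrist view shows the handle centred and in line with the jaws. Now I'll swing the tray open along its arc.

```bash
cat >> h.py <<'E'
def swing(q0,q1,n,base,rate=.12):
    """base: TCP at q=0"""
    F=[]
    for q in np.linspace(q0,q1,n+1)[1:]:
        dy=.14*(np.sin(q-np.pi/3)+np.sin(np.pi/3));dz=.14*(np.cos(q-np.pi/3)-.5)
        manip.move_linear(np.r_[base[:2]+dy*ey,base[2]+dz],rate=rate)
        f=manip.state()["contact_force"];F.append(np.linalg.norm(f))
        if F[-1]>25: print("stop at",q,f);break
    print("F",np.array(F))
E
python3 - <<'E'
from h import *
manip.set_gripper(0,20)
b=manip.state()["tool_pos"];np.save("b.npy",b)
swing(0,1.92,16,b);st()
c=cap("top");cv2.imwrite("pics/t3.png",c["image"])
E
```

```text
F [3.9678 3.3586 3.894  3.9172 3.8117 4.8017 5.146  5.1767 5.6699 5.7848
 5.0253 6.1379 7.0051 7.8919 7.5901 6.7764]
 t10.2 p [0.5973 0.3212 0.118 ] F [ 6.2352 -1.1785 -2.3775] w 0.0138
```

View pics/t3.png

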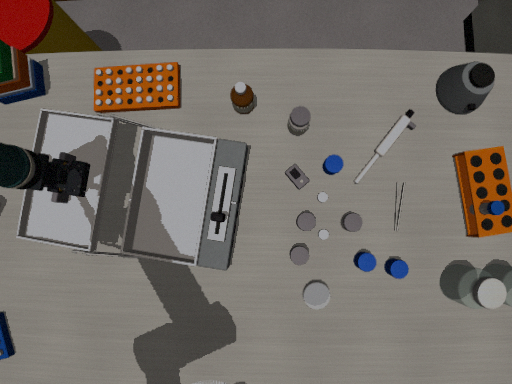

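The tray is open over +y, the compartment at (175,195) is empty and the pots haven't moved. I'll release the tray and move the pots, re-locating each one just before its grasp.

```bash
cat >> h.py <<'E'
def find(n,x,y,h,rng=.06,img=None):
    """blob with top height h near world (x,y), top camera"""
    c=cap("top");P=cloud(c)
    m=((abs(P[...,2]-h)<.006)&(np.hypot(P[...,0]-x,P[...,1]-y)<rng)).astype(np.uint8)
    hsv=cv2.cvtColor(c["image"],cv2.COLOR_BGR2HSV); m[(hsv[...,1]>120)]=0
    k,l,s,ce=cv2.connectedComponentsWithStats(m)
    out=[]
    for i in range(1,k):
        if s[i,4]<150: continue
        pts=onz(c,np.argwhere(l==i)[:,::-1],h)[:,:2].astype(np.float32)
        out.append((cv2.minAreaRect(pts*1000),ce[i],s[i,4]))
    if not out: return None
    out.sort(key=lambda o:np.hypot(o[0][0][0]/1000-x,o[0][0][1]/1000-y))
    print(n,out); return out[0]
E
cat > pot.py <<'E'
import sys
from h import *
x,y,cx,rng=map(float,sys.argv[1:5])
f=find("pot",x,y,.052,rng); assert f is not None
p=np.array(f[0][0])/1000; a=np.pi/2
go(p,.12,a); lin(p,.019,.15); st("at"); manip.set_gripper(0,15); st("gr")
lin(p,.20,.3); st("up")
r=YAW
t=case(cx,0); go(t,.20,r); assert manip.state()["gripper_width"]>.03
lin(t,.06,.25);lin(t,.0265,.06); st("place"); manip.set_gripper(.056); lin(t,.20,.3); manip.set_gripper(.088); st("end")
c=cap("top");cv2.imwrite("pics/"+sys.argv[5],c["image"])
E
python3 - <<'E'
from h import *
manip.set_gripper(.06);lin(manip.state()["tool_pos"][:2],.22,.25);st();manip.set_gripper(.088)
manip.dwell(.3)
c=cap("top");P=cloud(c)
E
python3 pot.py .5075 -.222 .085 .05 p1.png
```

```text
t11.7 p [0.5963 0.3213 0.2201] F [-0.4522 -0.506  -0.5304] w 0.0604
pot [(((508.012939453125, -222.20870971679688), (41.522544860839844, 41.64219284057617), 0.42632025480270386), array([305.8826, 221.1317]), np.int32(281))]
at t15.5 p [ 0.5088 -0.2224  0.0196] F [ 0.711  -0.4127 -0.0173] w 0.0879
gr t16.2 p [ 0.5081 -0.2224  0.0192] F [-1.4828 -0.322   1.6353] w 0.0422
up t17.0 p [ 0.507  -0.2217  0.1984] F [-0.3028  0.7821 -1.1342] w 0.0423
place t19.7 p [0.649  0.0833 0.0261] F [ 0.1622 -0.0462 -0.124 ] w 0.0425
end t21.4 p [0.6492 0.0833 0.1999] F [ 0.4196 -0.2447  0.0231] w 0.0882
```

View pics/p1.png

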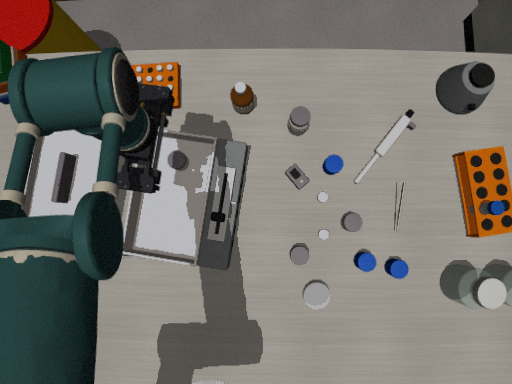

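Pot 1 stands in the compartment at (177,160), and the others are unmoved. Next are the pots at (300,254) and (352,222).

```bash
python3 pot.py .430 -.207 -.085 .05 p2.png && python3 pot.py .5065 -.330 0 .06 p3.png; python3 - <<'E'
from h import *
go(case(0,-.2),.30,YAW+np.pi/2)
c=cap("top");cv2.imwrite("pics/p4.png",c["image"])
st()
for x in(.085,0,-.085): find("in",*case(x,0),.058,.05)
E
```

```text
pot [(((429.7451171875, -206.33201599121094), (41.239192962646484, 41.43452835083008), 0.48088812828063965), array([299.169 , 255.1069]), np.int32(290))]
at t23.8 p [ 0.4306 -0.2065  0.0195] F [0.5123 0.442  0.5505] w 0.0883
gr t24.5 p [ 0.4299 -0.2065  0.0192] F [-0.3671 -0.2678  2.0052] w 0.0420
up t25.3 p [ 0.4288 -0.2058  0.1984] F [-1.3939  0.3034 -1.1183] w 0.0419
place t27.9 p [0.4807 0.1067 0.0262] F [ 0.6085 -0.0225 -0.3765] w 0.0421
end t29.7 p [0.4808 0.1067 0.1999] F [-0.3091  0.0808 -0.138 ] w 0.0880
pot [(((506.4363098144531, -329.84661865234375), (39.500885009765625, 41.64984893798828), 89.77967834472656), array([352.5277, 222.0185]), np.int32(271))]
at t32.2 p [ 0.5073 -0.3301  0.0198] F [ 0.2433 -1.0123  0.6967] w 0.0882
gr t33.0 p [ 0.5066 -0.3301  0.0193] F [ 0.4285 -0.7798  1.8963] w 0.0424
up t33.7 p [ 0.5055 -0.3291  0.1982] F [ 0.0007  0.548  -1.3895] w 0.0423
place t36.7 p [0.5649 0.095  0.0262] F [-0.6535  0.2367 -0.7641] w 0.0423
end t38.5 p [0.5651 0.095  0.1999] F [0.9191 0.121  0.2986] w 0.0883
 t39.7 p [ 0.5374 -0.1025  0.2994] F [0.2008 0.1888 0.1505] w 0.0880
```

View pics/p4.png

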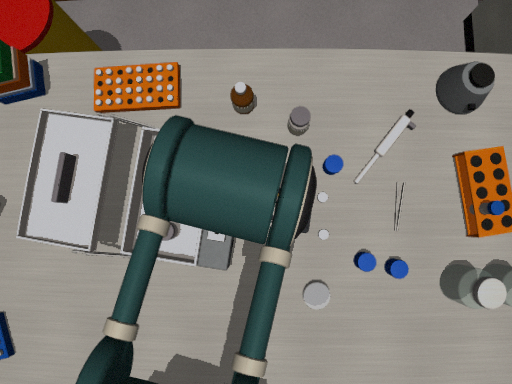

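View pics/p3.png

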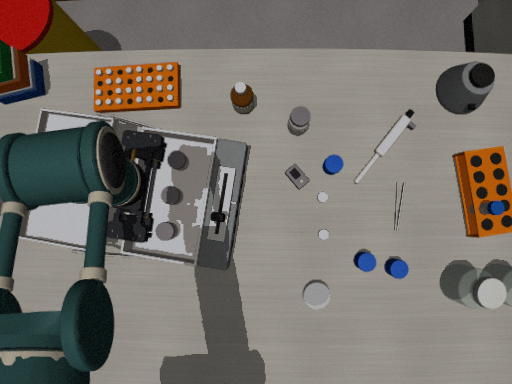

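All three pots stand in a row at (177,160), (171,195) and (166,231). I'll look over the bench for any other pot and measure the open handle before closing.

```bash
python3 - <<'E'
from h import *
go((.45,-.25),.35,np.pi/2)
c=cap("scene");cv2.imwrite("pics/s1.png",cv2.resize(c["image"],None,fx=1.5,fy=1.5))
c=cap("top");P=cloud(c);cv2.imwrite("pics/p5.png",c["image"])
for x in(.085,0,-.085): find("in",*case(x,0),.058,.05)
h=case(0,.229);m=(abs(P[...,2]-.1495)<.008)&(np.hypot(P[...,0]-h[0],P[...,1]-h[1])<.08)
pts=onz(c,np.argwhere(m)[:,::-1],.1495)[:,:2].astype(np.float32)
print(h,cv2.minAreaRect(pts*1000),np.median(P[m][:,2]));st()
E
```

```text
in [(((650.4868774414062, 81.70372772216797), (43.03861999511719, 40.60554122924805), 1.47897469997406), array([176.1019, 159.1585]), np.int32(265))]
in [(((566.107666015625, 95.2649154663086), (41.02663040161133, 42.05884552001953), 57.11137771606445), array([169.9808, 194.5632]), np.int32(261))]
in [(((481.4577941894531, 105.94353485107422), (41.77275848388672, 40.32634735107422), 0.9388818144798279), array([164.4945, 230.9483]), np.int32(271))]
[0.5965 0.3218] ((597.4835815429688, 319.8278503417969), (19.43172836303711, 109.85095977783203), 81.1590576171875) 0.1493485484299969
 t40.9 p [ 0.4505 -0.2488  0.3493] F [-0.5061 -0.0215  0.0461] w 0.0879
```

View pics/s1.png

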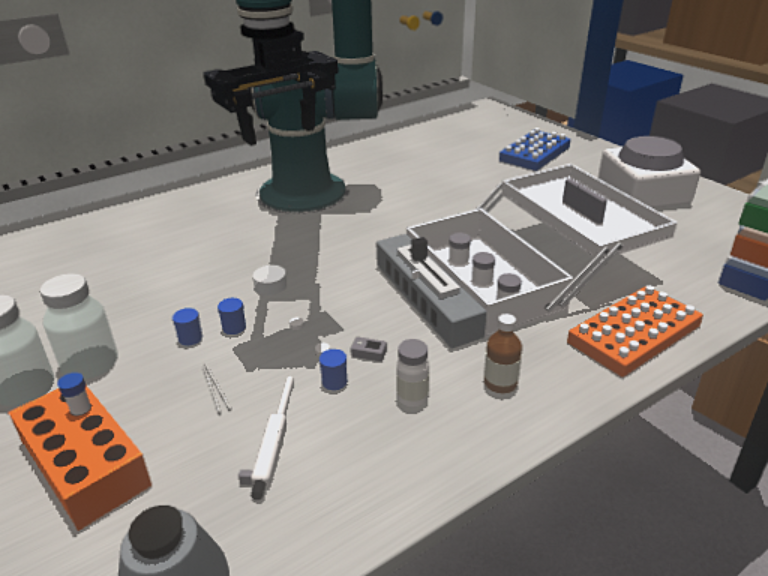

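The scene view shows the three pots upright in the case, no other grey-capped squat pot on the bench, and the tray fully open. Now I'll close the tray.

```bash
python3 - <<'E'
from h import *
b=np.load("b.npy")
o=np.r_[b[:2]+.229*ey,b[2]+.0195]
go(o[:2],.25,YAW+np.pi/2)
lin(o[:2],.17);lin(o[:2],o[2],.08);st()
manip.set_gripper(0,8);st("soft");manip.set_gripper(0,20)
swing(1.92,0,16,b);st("shut?")
manip.set_gripper(.06);lin(b[:2],.22,.2)
go((.45,-.25),.35,np.pi/2);manip.set_gripper(.088)
c=cap("top");P=cloud(c);cv2.imwrite("pics/c1.png",c["image"]);crop(c,100,110,320,275,3.6,"c2.png")
h=CO;m=(abs(P[...,2]-.1295)<.008)&(np.hypot(P[...,0]-h[0],P[...,1]-h[1])<.08)
pts=onz(c,np.argwhere(m)[:,::-1],.1295)[:,:2].astype(np.float32)
print(cv2.minAreaRect(pts*1000),np.median(P[m][:,2]));st()
f=find("logger",.616,-.203,.02,.08)
E
```

```text
t44.5 p [0.5966 0.3219 0.118 ] F [ 1.2343  0.2783 -0.328 ] w 0.0884
soft t45.6 p [0.5963 0.3214 0.1179] F [-0.1136 -1.3455  0.412 ] w 0.0139
F [2.6788 3.6698 5.2615 4.4073 5.7688 6.3029 6.5928 8.13   7.5582 7.6966
 7.5619 7.3346 8.4198 7.558  8.4637 8.6879]
shut? t50.5 p [0.5636 0.0954 0.0982] F [-7.8236  0.4829 -3.7466] w 0.0139
((564.9190063476562, 94.10811614990234), (15.554401397705078, 109.8128433227539), 81.8634033203125) 0.1292835529494295
 t54.7 p [ 0.45 -0.25  0.35] F [-0.0545  0.2612 -0.1511] w 0.0880
logger [(((616.2814331054688, -202.81211853027344), (55.68050765991211, 34.211029052734375), 40.53008270263672), array([296.7292, 175.9938]), np.int32(325))]
```

View pics/c2.png

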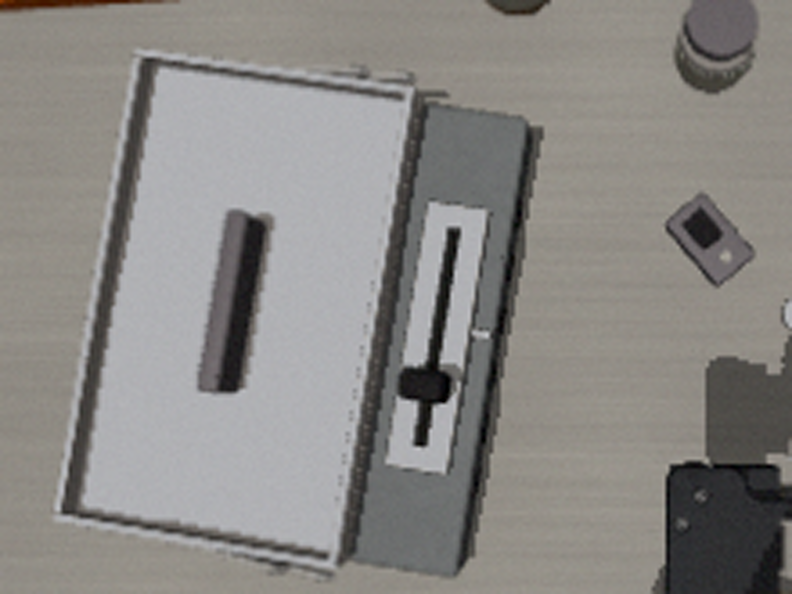

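The tray is shut (handle top 129.3 mm, 129.5 expected). The logger is at (297,176), 55.7 x 34.2 mm, with its dark window in view. I'll grip it along its long side and lay it in the tray's +y bay.

```bash
python3 - <<'E'
from h import *
f=find("logger",.616,-.203,.02,.08)
(cx,cy),(w,h),a=f[0]; a=np.radians(a if w>h else a+90)
p=np.array([cx,cy])/1000
manip.set_gripper(.072)
go(p,.12,a);lin(p,.03);lin(p,.004,.05);st("at");manip.set_gripper(0,12);st("gr")
lin(p,.2,.25);st("up")
assert manip.state()["gripper_width"]>.05
t=case(0,.046)
go(t,.2,YAW);lin(t,.10,.15);lin(t,.0825,.04);st("pl");manip.set_gripper(.066);lin(t,.2,.2);st("end")
go((.45,-.25),.35,np.pi/2);
c=cap("top");cv2.imwrite("pics/l1.png",c["image"]);crop(c,100,110,320,275,3.6,"l2.png")
find("log",*t,.0975,.06)
E
```

```text
logger [(((616.3329467773438, -202.8851776123047), (55.64414978027344, 34.14330291748047), 40.31419372558594), array([296.7298, 175.9658]), np.int32(322))]
at t58.4 p [ 0.6162 -0.2028  0.0037] F [-0.1286  1.0879  0.4972] w 0.0721
gr t58.8 p [ 0.6166 -0.203   0.0044] F [ 0.1609 -0.0497  0.7257] w 0.0561
up t59.7 p [ 0.6152 -0.2024  0.1981] F [ 0.2983 -0.1125 -0.7095] w 0.0561
pl t62.5 p [0.5711 0.1406 0.0822] F [ 0.1603 -0.3069  0.5162] w 0.0556
end t63.5 p [0.5706 0.1404 0.199 ] F [-0.1448 -0.2753 -0.8119] w 0.0660
log [(((572.1724243164062, 139.65322875976562), (35.35805130004883, 55.964332580566406), 82.13041687011719), array([146.1091, 190.6987]), np.int32(385))]
```

View pics/l2.png

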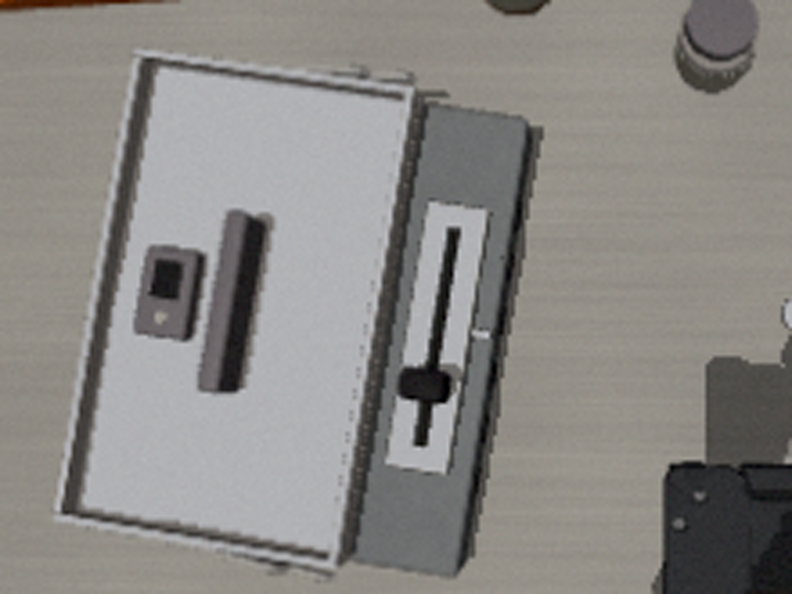

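The logger lies flat in the +y bay. For the slide, I'll take a close wrist view of the grip and pointer.

```bash
python3 - <<'E'
from h import *
manip.set_gripper(.06)
t=case(.0,-.135)
go(t,.19,YAW); manip.dwell(.4); st()
c=cap("wrist");cv2.imwrite("pics/w3.png",cv2.resize(c["image"],None,fx=1.5,fy=1.5,interpolation=cv2.INTER_CUBIC))
import pickle;pickle.dump(c,open("w3.pkl","wb"))
for n,x,z in(("ptr",(.5487,-.0547),.076),("grip",(.5169,-.0252),.1145)):print(n,proj(c,np.r_[x,z])*1.5)
E
```

```text
t67.0 p [ 0.5466 -0.0392  0.1904] F [-0.0037  0.3434 -0.1147] w 0.0598
ptr [[382.6509 299.1916]]
grip [[320.7713 280.3388]]
```

View pics/w3.png

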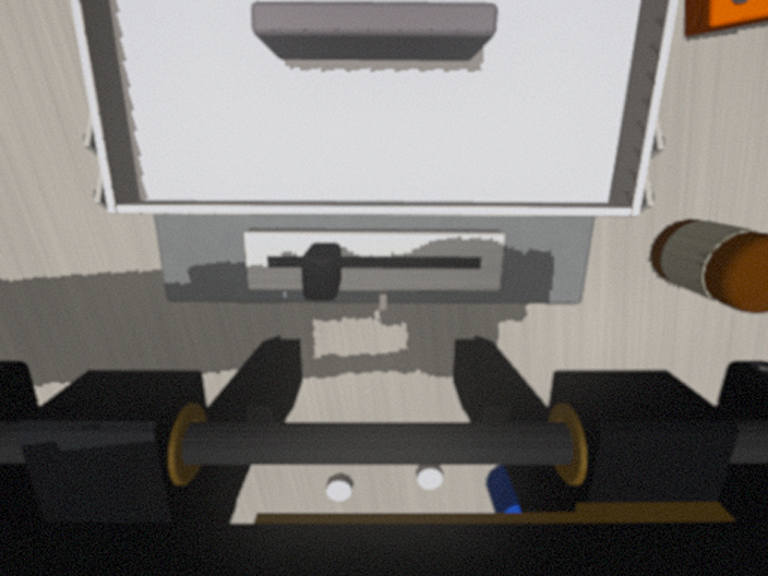

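```bash
python3 - <<'E'
from h import *
import pickle;c=pickle.load(open("w3.pkl","rb"))
crop(c,160,140,300,220,5.7,"w4.png")
E
```

```text
(no output)
```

View pics/w4.png

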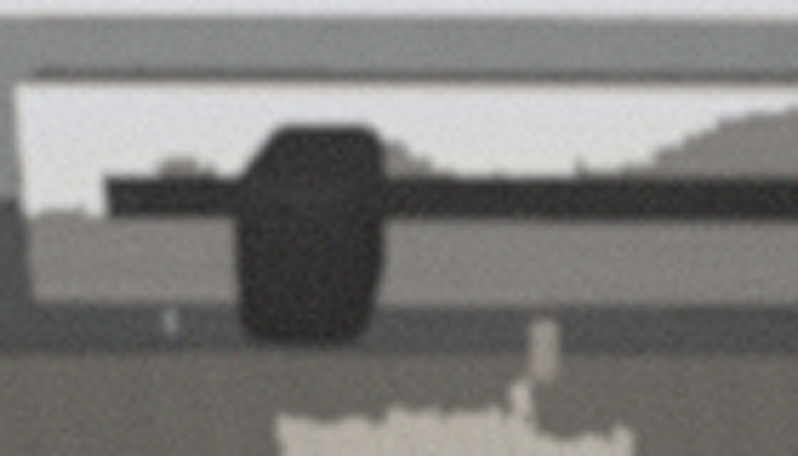

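```bash
python3 - <<'E'
from h import *
import pickle;c=pickle.load(open("w3.pkl","rb"))
def tc(p): d=p[:2]-CO; return np.array([d@ex,d@ey])
for q in((544,335),(544,345),(544,325)):
    p=onz(c,np.array([q])/5.7+[160,140]-.4,.076)[0];print("ptr wrist",p,tc(p))
print("ptr top",tc(np.array([.5487,-.0547])),"grip top",tc(np.array([.5169,-.0252])))
g=case(tc(np.array([.5169,-.0252]))[0],-.125)
go(g,.17,YAW);lin(g,.13);lin(g,.087,.06);st("at");manip.set_gripper(0,6);st("grip")
s=manip.state();print(tc(s["tool_pos"]))
E
```

```text
ptr wrist [ 0.5488 -0.0535  0.076 ] [ 0.0044 -0.1494]
ptr wrist [ 0.5485 -0.0554  0.076 ] [ 0.0044 -0.1512]
ptr wrist [ 0.549  -0.0517  0.076 ] [ 0.0044 -0.1475]
ptr top [ 0.0044 -0.1505] grip top [-0.0311 -0.1257]
at t68.7 p [ 0.5172 -0.0246  0.0871] F [0.7237 0.467  0.3108] w 0.0601
grip t69.3 p [ 0.5168 -0.0245  0.0871] F [-1.2498 -0.3443  2.0449] w 0.0198
[-0.0314 -0.125 ]
```

Both views put the pointer at case x = 4.4 mm, and the grip is held at 19.8 mm (20 expected). I'll slide it there.

```bash
python3 - <<'E'
from h import *
def tc(p): d=p[:2]-CO; return np.array([d@ex,d@ey])
manip.set_gripper(0,12)
p=manip.state()["tool_pos"];t=case(.0044,tc(p)[1])
lin(t,p[2],.04);manip.dwell(.4);st();print(tc(manip.state()["tool_pos"]))
manip.set_gripper(.045);t=manip.state()["tool_pos"][:2];lin(t,.19,.15)
go(case(.0,-.135),.19,YAW);manip.dwell(.3)
c=cap("wrist");crop(c,160,140,340,230,4.4,"w5.png")
go((.40,-.30),.35,np.pi/2)
c=cap("top");crop(c,100,110,320,275,3.6,"f1.png");cv2.imwrite("pics/f2.png",c["image"]);st()
P=cloud(c)
m=(abs(P[...,2]-.1145)<.006)&(np.hypot(*(P[...,:2]-case(.0044,-.125)).transpose(2,0,1))<.04)&(c["image"].max(2)<60)
pts=onz(c,np.argwhere(m)[:,::-1],.1145)[:,:2];print("grip",m.sum(),tc(pts.mean(0)))
m=(abs(P[...,2]-.1295)<.006)&(np.hypot(P[...,0]-CO[0],P[...,1]-CO[1])<.08);print("handle z",np.median(P[m][:,2]))
E
```

```text
t71.0 p [ 0.5522 -0.0296  0.0871] F [ 1.1725 -3.7762 -0.8444] w 0.0202
[ 0.0045 -0.1251]
 t74.3 p [ 0.4003 -0.2992  0.349 ] F [0.1157 0.1273 0.4056] w 0.0449
grip 110 [ 0.0053 -0.1244]
handle z 0.12952639858364745
```

View pics/w5.png

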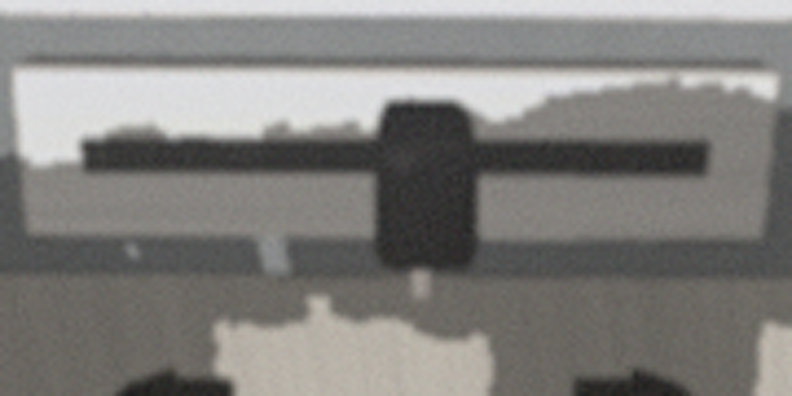

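View pics/f1.png

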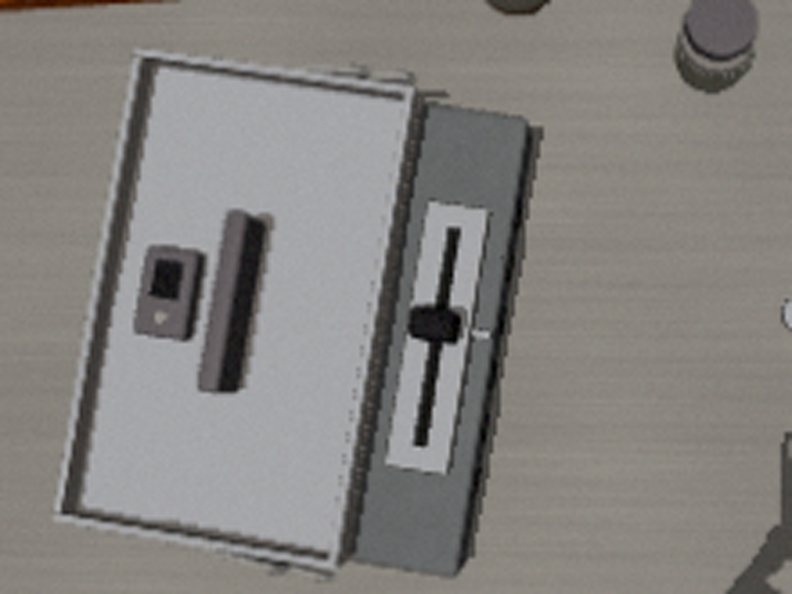

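View pics/f2.png

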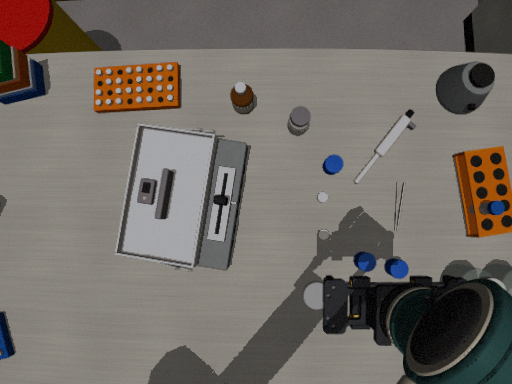

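The grip is level with the tab: wrist crop columns 425 and 421, less than 1 mm apart. The logger is flat, the tray is shut with the handle top at 129.5 mm, and everything else on the bench is in place. Handing in.

```bash
python3 -c "
from h import *
print(order.close_job());st()"
```

```text
the job is handed in; nothing more can be done
None
the job is handed in; nothing more can be done
```

The case is packed and the job was handed in at about 74 s on the robot's clock; it reports no verdict.

- **Tray and pots:** I swung the tray fully open and stood the three grey-capped squat pots upright in a row in the compartment. With the tray still open, their tops measured at the expected 58 mm. I then brought the tray back down; its handle top read 129.5 mm, which is the shut height.
- **Logger:** It lies flat in the tray's +y bay, with its top at the expected height.
- **Cooling slide:** Both cameras put the pointer at case x = 4.4 mm. The gripper left the slide at 4.5 mm, and the last top view read 5.3 mm. I took that as measurement error, under 1 mm.
- **Forces and the rest of the bench:** Force readings while moving the tray were at most about 9 N, and lower elsewhere. The blue-capped pots, bottles, dishes, loose caps, forceps and pipette looked unmoved in the last top view. The arm was hiding part of the dishes and its shadow lay over one cap.

No check failed. I saw no knock to any pot or the logger.

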